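Scan the label on the tall parts bin

TASK

Pick up the hand scanner from its mat and point its window squarely at the bar-code label on the front of the taller parts bin, about 10 cm from the label and aimed at its middle, and hold it still there for two seconds. Then lay the scanner back along the middle of its mat, right side up, setting it down rather than dropping it, and let go. Leave the bins and everything else on the bench where they are.

Things in the scene. Friction and masses are not known exactly. Their poses are not given: they have to be found in the camera images.
- scanner: cordless hand scanner with a grey handle and black head lying on the mat, 170 mm long (its x axis), about 0.22 kg: a handle 34 mm wide and 38 mm high from x = -85 to +40 mm, then a head 52 mm wide and 42 mm high to x = +85 mm. The origin is in its underside, at mid-length, close to its centre of mass: grip the handle there, across its width. +x points out of the window (the scanning direction), +z up. As it lies, +x points away from the robot, within 0.8 rad of straight ahead
- window (a point): centre of the scanner's glass window on the front of its head, 85 mm ahead of the scanner's origin and 21 mm above its underside; axes as the scanner's, so the beam runs along +x
- mat: cork mat, 200 (x) x 90 (y) x 4 mm, fixed on the bench; origin in its underside at its centre, so its top is 4 mm above. The scanner's place: at the start it lies on it, roughly centred, along its x
- tall_bin: the taller grey plastic parts bin, 100 deep (x) x 110 wide (y) x 160 mm high, 1.6 kg, standing loose; origin under its centre. The label is on the face towards -x, which looks towards the robot
- tall_label (a point): centre of the 80 x 60 mm (wide x high) white bar-code label on the taller bin, 105 mm above the bench, on its front face 51 mm in front of the bin's origin; axes as the bin's (the label faces -x)
- low_bin: the lower grey parts bin, same footprint but only 85 mm high, 1.3 kg; it has such a label too, which is not to be scanned; it may stand to the left or the right of the taller one; origin under its centre
- bench_dog: bystander: turned wooden bench dog standing up, 29 mm across, 65 mm high; origin under its centre
- sanding_block: bystander: sanding block, 65 x 112 x 36 mm; origin under its centre
- spring_clamp: bystander: spring clamp lying flat, 62 x 126 x 25 mm; origin under its centre
- tape_measure: bystander: tape measure, 33 x 81 x 66 mm; origin under its centre

How it is judged:
By the outcome, as a careful person would: the job done as asked, in the order asked, and still so for the second after the job is handed in, with the robot touching nothing.
It also fails if it takes over 48 s, if anything falls off the work surface, if the arm or the gripper's body presses on something with over 40 N, if the wrist force passes 120 N, or if a joint passes its speed limit or range.

ROBOT

A 7-joint arm with a two-finger parallel gripper is mounted at the origin on a cart in front of the work surface, level with it; the furniture and walls round the work are solid. World frame = base frame: x ahead of the robot, y to its left, z up, the work surface at z = 0. Lengths are in m, angles in rad, forces in N, time in s.
With the tool pointing down it reaches from about 0.425 to 0.95 m from the base axis. Payload 4.7 kg.
Tool frame: the origin (TCP) lies on the centre line of the jaws, within the pads' length; the fingertips stand robot.nose_length ahead of it and the grasp point (between the pads) lies 8 mm behind it (robot.nose_length is the distance from the TCP to the fingertips, in m); z points along the fingers, y is the line along which they close (so a half turn about z gives the same grasp; the last joint's range is limited). The gripper opens to 85 mm and grips with 20 to 120 N. Pads are 22 mm wide; open, the fingers measure 114 mm over their backs; the gripper's body (76 mm by 85 mm) begins 54 mm behind the grasp point. The pads swing forward as they close: fully open they stand 13 mm farther back than shut.
Start: joints at [-1.175, 0.469, -0.049, 1.532, 0.024, 1.141, -0.082], TCP at [0.278, 0.615, 0.242] pointing down, gripper open.
Joint ranges: [-2.59, 2.59], [-0.33, 1.99], [-1.39, 1.29], [0.1, 2.45], [-1.04, 4.18], [0.21, 1.99], [-2.66, 2.66]. Speed limits (rad/s): [2.57, 2.57, 3.14, 3.14, 3.14, 3.14, 3.14].

INTERFACE

Orientations are given as [roll, pitch, yaw] about the fixed x, y, z axes, in that order (R = Rz(yaw) Ry(pitch) Rx(roll)).
In Python, from plant import robot gives the robot as it stands. Calls block until the motion is done:
- robot.goto(position, orientation): joint-space move of the TCP to a pose.
- robot.move_straight(position, vel=0.15, attitude=None, contact_N=None): straight line of the TCP; attitude=None keeps the orientation; vel is the mean speed in m/s. With contact_N (N) it stops when the force on the tool has changed by that much, and returns True; else False.
- robot.move_joints(angles): joint-space move.
- robot.grip(opening, strength=None): opening from 0.0 (shut) to 1.0 (fully open); strength is the grip in N (None keeps the last); returns when the fingers have stopped.
- robot.sleep(seconds).
- robot.inverse_kinematics(position, orientation): joint angles nearest the present ones, or None.
- robot.sense(): the state.
- robot.grab_frame(name): name is "scene" or "top"; returns a dict with "image" (480x640x3 uint8, red, green, blue), "range_z" (480x640 float32, m along the optical axis (not along the pixel's ray), 0 where there is no reading), "fx", "fy", "cx", "cy" (pixels), "dist_coeffs" ([k1, k2, p1, p2, k3] as OpenCV has them; the pictures are not rectified), "R" (3x3) and "t" (3): a world point X has camera coordinates R X + t. Camera axes: x right, y down, z forward; pixel columns grow to the right and rows downward; lengths in m; the calibration is good to about 2 mm. A picture is of the moment at which its call begins.
A pose or a line that the arm cannot do raises robot.IKError and nothing moves.
- robot.close_job(): hands the job in; it is judged then, once.
The state is a dict: "t": time; "joint_pos": joint angles; "joint_velocities": joint speeds; "effort": joint torques, N m; "tcp_pos": TCP position; "tcp_rot": TCP orientation; "wrist_force": force on the tool from outside, world axes, zero at the start; "torque": the same for the moment, N m; "opening": opening from 0.0 (shut) to 1.0 (fully open); "gripper_force": force on a finger pad.
Only numpy, scipy, OpenCV 4.12 (cv2) and the standard library are available. Lean on these libraries where they do the work, as an engineer would, in place of code of your own. Each camera call takes 0.05 s, during which the arm holds its last target. There are 200 camera calls.

## Working session

There is one attempt and no reset: what is moved stays moved. The work goes in short steps, each a Python script; the robot and the scene stay as the last script left them, time stands still between calls to the robot, and variables do not carry over. Pictures are saved under pics/ and viewed, at most 10 in all, crops included, and the job is handed in when it is done.

```bash
mkdir -p pics; ls; python3 - <<'E'
from plant import robot
import cv2,numpy as np,pickle
print(robot.nose_length, robot.sense())
for n in("scene","top"):
    f=robot.grab_frame(n); pickle.dump(f,open(n+'0.pkl','wb'))
    cv2.imwrite(f'pics/{n}0.png',f["image"][...,::-1])
    print(n,f["fx"],f["dist_coeffs"],f["R"],f["t"])
E
```

```text
pics
0.011 {'t': 0.0, 'joint_pos': array([-1.17493115,  0.46948962, -0.04859079,  1.53368735,  0.02410813,
        1.14100459, -0.08227948]), 'joint_velocities': array([-1.57921423e-03,  7.88348843e-04, -2.32294340e-03, -1.09306398e-03,
        1.22435509e-03,  4.72494585e-05, -1.29516063e-03]), 'effort': array([ 5.46668588e-06, -5.10301030e+01, -4.66434087e-02, -2.37716961e+01,
        1.05838798e-02,  7.37422204e-03,  1.15386774e-05]), 'tcp_pos': array([0.27793445, 0.61450743, 0.2412317 ]), 'tcp_rot': array([-3.13959142e+00,  8.26791772e-05,  2.71687926e+00]), 'wrist_force': array([0.57855823, 0.32027851, 0.10731   ]), 'torque': array([ 0.02230732,  0.0070017 , -0.00411822]), 'gripper_force': 0.0, 'opening': 0.9977596388303088}
scene 540.844661363252 [-0.13011456  0.          0.          0.          0.        ] [[ 0.73157804 -0.68144318 -0.02070672]
 [-0.47536319 -0.48809407 -0.73197952]
 [ 0.48869563  0.54534335 -0.6810119 ]] [-0.4013463   0.31228207  0.87645783]
top 543.4145611214412 [-0.11325474  0.          0.          0.          0.        ] [[-0.0016061  -0.99965485  0.02622206]
 [-0.98750975 -0.00254579 -0.15753736]
 [ 0.15754974 -0.02614756 -0.98716482]] [-0.01014958  0.53956468  1.35130581]
```

View pics/scene0.png

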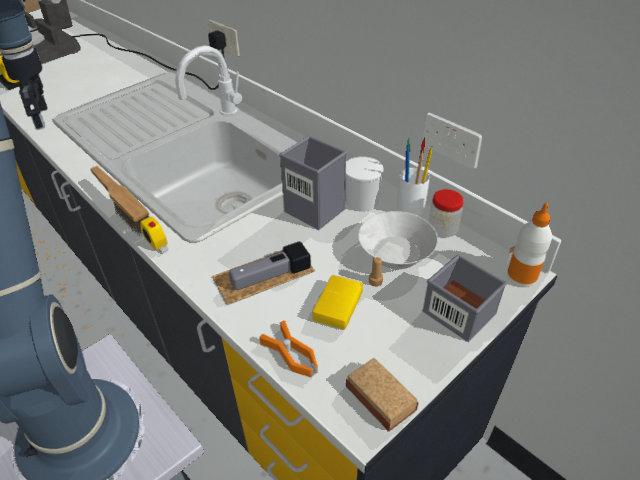

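View pics/top0.png

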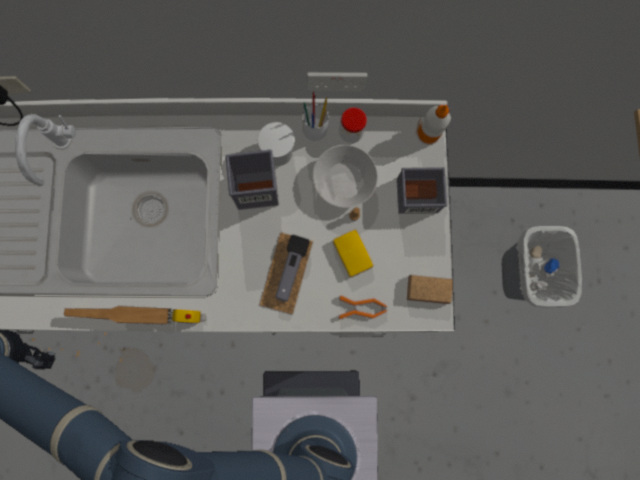

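The scene view shows the tall bin at (313,182) with its label at (299,183), the scanner on its mat at (262,275) and its head at (295,257). In the top view the mat is at (287,273), the head at (298,245) and the tall bin at (252,180).

```bash
cat > h.py <<'E'
import numpy as np,cv2,pickle
def rays(f):
    K=np.array([[f["fx"],0,f["cx"]],[0,f["fy"],f["cy"]],[0,0,1]])
    v,u=np.mgrid[:480,:640]
    p=cv2.undistortPoints(np.stack([u,v],-1).reshape(-1,1,2).astype(np.float64),K,np.array(f["dist_coeffs"])).reshape(480,640,2)
    return np.dstack([p,np.ones((480,640))])
def cloud(f):   # world points from range
    return (rays(f)*f["range_z"][...,None].astype(float)-f["t"])@np.asarray(f["R"])
def onplane(f,z):  # rays onto plane z
    R=np.asarray(f["R"]);d=rays(f)@R;c=-R.T@f["t"]
    return c+d*((z-c[2])/d[...,2])[...,None]
def big(m):
    n,l,s,c=cv2.connectedComponentsWithStats(m.astype(np.uint8))
    return l==1+np.argmax(s[1:,4])
def win(m,r0,r1,c0,c1):
    o=np.zeros_like(m);o[r0:r1,c0:c1]=m[r0:r1,c0:c1];return o
def rect(P):  # centre, (long,short), yaw of long axis
    (c,(w,h),a)=cv2.minAreaRect(P[:,:2].astype(np.float32)*1000)
    if w<h:w,h,a=h,w,a+90
    a=(a+90)%180-90
    return np.round(np.array(c)/1000,4),(round(w),round(h)),round(np.radians(a),3)
E
cat > meas.py <<'E'
from h import *
import sys
for n,w,wb,b in(("top0",(225,320,250,325),(140,215,215,285),None),("scene0",(235,310,200,325),(125,235,270,352),1)):
    f=pickle.load(open(n+'.pkl','rb'));C=cloud(f);hsv=cv2.cvtColor(f["image"],cv2.COLOR_RGB2HSV)
    H,S,V=[hsv[...,i].astype(int) for i in range(3)]
    ok=f["range_z"]>0
    brown=big(win((S>70)&(H<25)&(V>50),*w))
    P=onplane(f,.004)
    scn=win(ok&(C[...,2]>.025),*w)
    dark=big(win((V<50),*w)&(C[...,2]>.025))
    grey=big(scn&(V>=60)&(S<70)&(C[...,2]>.032))
    top=scn&(C[...,2]>.036)
    print(n,"mat",rect(P[brown|(win(ok&(C[...,2]>.02),*w)&False)]))
    print(" scannertop cloud",rect(C[top]),"z",np.median(C[grey][:,2]),"handle",rect(C[grey]),"head",rect(C[dark]), C[dark].mean(0))
    print(" handle ray",rect(onplane(f,.042)[grey]),"head ray",rect(onplane(f,.046)[dark]))
    rim=win(ok&(C[...,2]>.15),*wb)
    print(" rim cloud",rect(C[rim]),"ray.160",rect(onplane(f,.16)[rim]), rim.sum())
    if b:
        g=f["image"].min(-1)
        lab=big(cv2.morphologyEx(win((g>150)&ok&(C[...,2]>.06)&(C[...,2]<.15),160,205,280,318).astype(np.uint8),cv2.MORPH_CLOSE,np.ones((5,5))))
        r=cv2.minAreaRect(np.argwhere(lab)[:,::-1].astype(np.float32));
        Q=C[lab];c=np.median(Q,0);u,s,vt=np.linalg.svd(Q-c,full_matrices=False)
        print(" label",lab.sum(),"px",r,"mean",Q.mean(0),"min",Q.min(0),"max",Q.max(0),"normal",vt[2],s)
    # mat table reference
E
python3 meas.py
```

```text
top0 mat (array([0.4705, 0.0754]), (198, 89), np.float64(-0.268))
 scannertop cloud (array([0.4788, 0.0643]), (171, 51), np.float64(-0.305)) z 0.04138313084144568 handle (array([0.4578, 0.07  ]), (126, 34), np.float64(-0.288)) head (array([0.5366, 0.0455]), (49, 42), np.float64(1.278)) [0.53643053 0.04519592 0.04587511]
 handle ray (array([0.4575, 0.0697]), (126, 34), np.float64(-0.289)) head ray (array([0.5361, 0.0454]), (49, 43), np.float64(1.278))
 rim cloud (array([0.6949, 0.1566]), (115, 106), np.float64(-1.449)) ray.160 (array([0.6951, 0.1566]), (115, 107), np.float64(-1.445)) 600
scene0 mat (array([0.467 , 0.0725]), (199, 91), np.float64(-0.268))
 scannertop cloud (array([0.4791, 0.0649]), (170, 53), np.float64(-0.367)) z 0.04075067585808249 handle (array([0.4559, 0.0677]), (126, 37), np.float64(-0.294)) head (array([ 0.293 , -0.2758]), (853, 53), np.float64(0.92)) [0.52603551 0.02916553 0.04922448]
 handle ray (array([0.4529, 0.0618]), (127, 41), np.float64(-0.299)) head ray (array([0.5271, 0.032 ]), (66, 47), np.float64(1.266))
 rim cloud (array([0.691 , 0.1553]), (115, 107), np.float64(-1.44)) ray.160 (array([0.6881, 0.1529]), (123, 116), np.float64(-1.45)) 814Traceback (most recent call last):
  File "meas.py", line 20, in <module>
    lab=big(cv2.morphologyEx(win((g>150)&ok&(C[...,2]>.06)&(C[...,2]<.15),160,205,280,318).astype(np.uint8),cv2.MORPH_CLOSE,np.ones((5,5))))
  File "h.py", line 14, in big
    return l==1+np.argmax(s[1:,4])
                ~~~~~~~~~^^^^^^^^^
    return _wrapfunc(a, 'argmax', axis=axis, out=out, **kwds)
    return bound(*args, **kwds)
ValueError: attempt to get argmax of an empty sequence
```

```bash
python3 - <<'E'
from h import *
f=pickle.load(open('scene0.pkl','rb'));C=cloud(f);g=f["image"].min(-1);ok=f["range_z"]>0
face=win(ok&(C[...,2]>.03)&(C[...,2]<.15),140,222,280,320)
yb=np.array([np.cos(.124),np.sin(.124)]);d=(C[...,:2]-[.692,.156])@yb
face&=(abs(d+.05)<.012)
Q=C[face];vx,vy,x0,y0=cv2.fitLine(Q[:,:2].astype(np.float32),cv2.DIST_HUBER,0,.001,.001).ravel()
print(face.sum(),"face yaw",np.arctan(-vx/vy),"pt",x0,y0)
print(np.percentile(g[face],[10,50,80,95]))
n=np.array([vy,-vx])*np.sign(vy);off=n@[x0,y0]
lab=big(cv2.morphologyEx((face&(g>100)).astype(np.uint8),cv2.MORPH_CLOSE,np.ones((5,5))))
# cast rays onto the face plane
R=np.asarray(f["R"]);D=rays(f)@R;c=-R.T@f["t"]
X=c+D*((off-n@c[:2])/(D[...,:2]@n))[...,None]
L=X[lab];s=L[:,:2]@[-n[1],n[0]]
(cc,wh,a)=cv2.minAreaRect(np.c_[s,L[:,2]].astype(np.float32)*1000)
print("label",lab.sum(),cc,wh,a,"world",n*off+np.array([-n[1],n[0]])*cc[0]/1000,n)
from plant import robot
y=-.288
for p in([.478,.0635,.2],[.478,.0635,.022],[.469,.074,.022],[.46,.13,.11]):
  for yy in(y,y+np.pi,.12,.12+np.pi): print(p,yy,robot.inverse_kinematics(p,[np.pi,0,yy]))
E
```

```text
1612 face yaw 0.1317291 pt 0.64348274 0.14601056
[ 68.  70. 101. 132.]
label 444 (71.89640808105469, 93.27590942382812) (92.6773681640625, 79.67353057861328) 0.4151804447174072 world [0.64194983 0.15758076] [0.9913363  0.13134845]
[0.478, 0.0635, 0.2] -0.288 [-0.81427007  0.23029438  0.69922746  2.05715966 -0.18639739  0.91534751
 -1.87254273]
[0.478, 0.0635, 0.2] 2.8535926535897933 [-0.45733209  0.20034686  0.27368802  2.04001494 -0.06820271  0.90962868
  1.13585918]
[0.478, 0.0635, 0.2] 0.12 [-0.79653763  0.22740789  0.67723133  2.05639339 -0.17926716  0.91460136
 -1.47269152]
[0.478, 0.0635, 0.2] 3.2615926535897932 [-0.40450758  0.19952332  0.21256284  2.03724316 -0.05299182  0.90988319
  1.52730425]
[0.478, 0.0635, 0.022] -0.288 [-0.67111358  0.55216316  0.57730677  2.18613606 -0.57523583  0.55413082
 -1.51970932]
[0.478, 0.0635, 0.022] 2.8535926535897933 [-0.30288676  0.48702451  0.10342143  2.16592251 -0.10225786  0.49303861
  1.16152654]
[0.478, 0.0635, 0.022] 0.12 [-0.57280842  0.52310898  0.44645288  2.18100511 -0.44549813  0.52426216
 -1.23852507]
[0.478, 0.0635, 0.022] 3.2
[... 360 characters left out ...]
 0.022] 0.12 [-0.59750144  0.51449718  0.4431045   2.19742369 -0.44321903  0.5143608
 -1.26460172]
[0.469, 0.074, 0.022] 3.2615926535897932 [-0.26557829  0.47798571  0.0249202   2.17883072 -0.02458653  0.48502772
  1.46909795]
[0.46, 0.13, 0.11] -0.288 [-0.88788127  0.37598544  0.64749573  2.14833678 -0.34341814  0.71789012
 -1.87056131]
[0.46, 0.13, 0.11] 2.8535926535897933 [-0.48295163  0.32430726  0.14303816  2.12720352 -0.07104241  0.69441135
  0.99014891]
[0.46, 0.13, 0.11] 0.12 [-0.83853131  0.36376114  0.58311917  2.14597488 -0.3048424   0.71117141
 -1.50287302]
[0.46, 0.13, 0.11] 3.2615926535897932 [-0.42709617  0.32362748  0.07591228  2.12407463 -0.03766497  0.69510805
  1.36461738]
```

```bash
python3 - <<'E'
from plant import robot
import numpy as np
y=-.288+np.pi;o=[np.pi,0,y]
robot.goto([.478,.0635,.14],o)
robot.move_straight([.478,.0635,.022],vel=.12)
s=robot.sense();print(s["t"],s["tcp_pos"],s["tcp_rot"],s["wrist_force"])
robot.grip(0.0,60)
s=robot.sense();print(s["t"],s["opening"],s["gripper_force"],s["wrist_force"])
robot.move_straight([.478,.0635,.112],vel=.1)
b=.128
robot.goto([.445,.124,.104],[np.pi,0,b+np.pi])
robot.sleep(.3)
s=robot.sense();print(s["t"],s["tcp_pos"],s["tcp_rot"],s["wrist_force"],s["opening"])
import cv2,pickle
ims=[]
for n in("scene","top"):
    f=robot.grab_frame(n);pickle.dump(f,open(n+'1.pkl','wb'))
    c=f["image"][100:300,180:380] if n=="scene" else f["image"][140:340,190:390]
    ims.append(cv2.resize(c,(400,400),interpolation=cv2.INTER_CUBIC))
cv2.imwrite('pics/held.png',np.hstack(ims)[...,::-1])
E
```

```text
3.3667 [0.47852616 0.06360343 0.02253218] [3.14095910e+00 1.11278688e-03 2.85355983e+00] [ 0.52342591  0.47804847 -0.2047651 ]
3.8917 0.38661017057153724 61.12867712974548 [-0.13846386 -0.12953798  6.25165041]
5.625 [0.44545997 0.12310208 0.10394108] [-3.14112035e+00  1.17552166e-04 -3.01562709e+00] [-0.59396087 -0.17630829 -1.77165486] 0.3836209506355178
```

View pics/held.png

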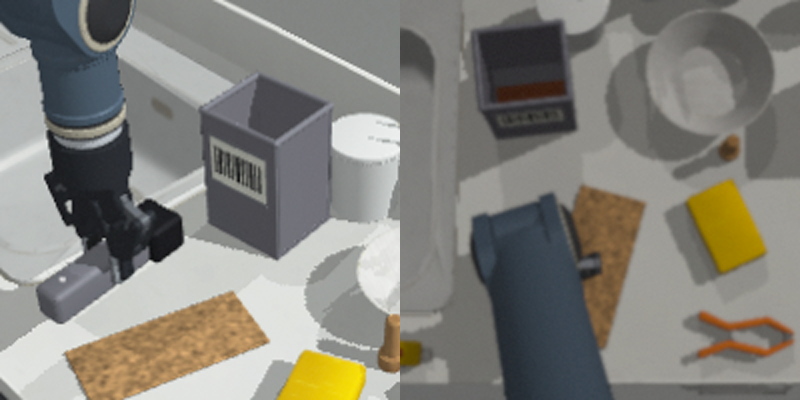

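The left panel shows the scanner held level at its handle (head at crop (165,230)) in front of the tall bin's label (238,170). The mat is now clear and the bin has not moved. I'll check the in-hand pose and the mat.

```bash
python3 - <<'E'
from h import *
f=pickle.load(open('scene1.pkl','rb'));C=cloud(f);ok=f["range_z"]>0
hsv=cv2.cvtColor(f["image"],cv2.COLOR_RGB2HSV).astype(int);H,S,V=[hsv[...,i] for i in range(3)]
b=.128;t=np.array([.4455,.1231]);E=np.array([[np.cos(b),np.sin(b)],[-np.sin(b),np.cos(b)]])
L=np.dstack([(C[...,:2]-t)@E.T,C[...,2]-.0859])
reg=ok&(abs(L[...,1])<.035)&(L[...,2]>-.005)&(L[...,2]<.06)&(abs(L[...,0])<.11)
P=L[reg];print("x range",np.percentile(P[:,0],[.5,1,99,99.5]))
for lo,hi,h in((-.08,-.03,.038),(.045,.082,.042)):
    m=reg&(L[...,0]>lo)&(L[...,0]<hi)&(abs(L[...,2]-h)<.008)&(abs(L[...,1])<.016);Q=L[m]
    A=np.c_[Q[:,0],np.ones(len(Q))];k=np.linalg.lstsq(A,Q[:,2],rcond=None)[0]
    print("top: n",len(Q),"slope",k[0],"z med",np.median(Q[:,2]),"x",Q[:,0].mean())
brown=big(win((S>70)&(H<25)&(V>50),235,310,200,325));print("mat scene",rect(onplane(f,.004)[brown]))
print("bin rim",rect(C[win(ok&(C[...,2]>.15),125,235,275,352)]))
E
```

```text
x range [-0.08610812 -0.08572277  0.08025321  0.08098552]
top: n 300 slope 0.0064693127486788755 z med 0.03716574695889174 x -0.05551143019577943
top: n 87 slope -0.05043089994742003 z med 0.04165880075143641 x 0.0699790399183561
mat scene (array([0.467 , 0.0728]), (199, 91), np.float64(-0.265))
bin rim (array([0.6909, 0.1558]), (117, 107), np.float64(-1.435))
```

```bash
python3 - <<'E'
from plant import robot
import numpy as np,cv2
robot.move_straight([.460,.1265,.102],vel=.05)
robot.sleep(3.0)
s=robot.sense();print(s["t"],s["tcp_pos"],s["tcp_rot"])
robot.move_straight([.445,.124,.112],vel=.06)
o=[np.pi,0,-.267+np.pi];p=[.4695,.0738]
robot.goto(p+[.10],o)
robot.move_straight(p+[.032],vel=.06)
robot.sleep(.3)
print(robot.move_straight(p+[.0205],vel=.012,contact_N=4))
robot.sleep(.3);s=robot.sense();print(s["t"],s["tcp_pos"],s["tcp_rot"],s["wrist_force"])
robot.grip(.6);robot.sleep(.2);robot.grip(1.0);robot.sleep(.2)
q=list(s["tcp_pos"][:2])
robot.move_straight(q+[.12],vel=.1)
robot.goto([.42,.22,.25],o)
ims=[]
import pickle
for n in("scene","top"):
    f=robot.grab_frame(n);pickle.dump(f,open(n+'2.pkl','wb'))
    c=f["image"][100:300,180:380] if n=="scene" else f["image"][140:340,190:390]
    ims.append(cv2.resize(c,(400,400),interpolation=cv2.INTER_CUBIC))
cv2.imwrite('pics/placed.png',np.hstack(ims)[...,::-1])
print(robot.sense()["t"])
from h import *
f=pickle.load(open('scene2.pkl','rb'));C=cloud(f);ok=f["range_z"]>0
w=(235,310,200,325)
print("top",rect(C[win(ok&(C[...,2]>.036)&(C[...,2]<.06),*w)]))
m=win(ok&(C[...,2]>.032)&(C[...,2]<.06)&(f["image"].min(-1)>=60),*w);print("handle",rect(C[big(m)]))
E
```

```text
9.1833 [0.45999298 0.12648999 0.10202014] [ 3.14159145e+00  1.50074478e-05 -3.01362060e+00]
True
12.6083 [0.46939014 0.07378402 0.02245694] [-3.14141768e+00 -3.58870768e-04  2.87453660e+00] [-0.33758031  0.57591347  6.00356905]
15.825
top (array([0.4692, 0.0722]), (171, 54), np.float64(-0.257))
handle (array([0.4474, 0.0787]), (125, 36), np.float64(-0.262))
```

View pics/placed.png

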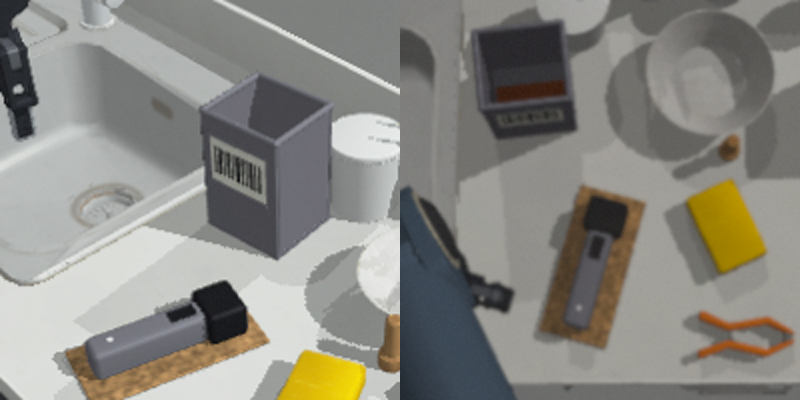

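The scanner lies right side up along the middle of its mat (left panel: handle (140,340), head (220,312)). The gripper is clear and the bin is where it was.

```bash
python3 -c "
from plant import robot
print(robot.close_job())"
```

```text
the job is handed in; nothing more can be done
None
```

The scanner was held still about 10 cm square in front of the taller bin's label for 3 s, then set down along the middle of its mat and released; the job is handed in, with no verdict returned.

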